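Bolt the cash box into its counter dock

ROBOT

A 6-joint arm with a two-finger parallel gripper is mounted at the origin on a cart in front of the work surface, level with it; the furniture and walls round the work are solid. World frame = base frame: x ahead of the robot, y to its left, z up, the work surface at z = 0. Lengths are in mm, angles in degrees, forces in N, time in s.
With the tool pointing down it reaches from about 350 to 850 mm from the base axis. Payload 8.1 kg.
Tool frame: the origin (TCP) lies between the finger pads; the fingertips stand 25 mm ahead of it and the grasp point (between the pads) lies 6 mm ahead of it (r.tcp_to_tips is the distance from the TCP to the fingertips, in mm); z points along the fingers, y is the line along which they close (so a half turn about z gives the same grasp; the last joint's range is limited). The gripper opens to 85 mm and grips with 20 to 120 N. Pads are 22 mm wide; open, the fingers measure 114 mm over their backs; the gripper's body (76 mm by 85 mm) begins 54 mm behind the grasp point. The pads swing forward as they close: fully open they stand 13 mm farther back than shut.
Start: joints at [68.617, 7.471, 85.268, -0, 87.261, -4.893], TCP at [170.284, 575.334, 256.292] pointing down, gripper open.
Joint ranges: [-169.43, 169.43], [-51.17, 129.36], [1.28, 143.12], [-76.62, 256.62], [0, 156.53], [-152.29, 152.29]. Speed limits (degrees/s): [136.94, 136.94, 159.86, 180, 180, 180].

INTERFACE

Orientations are given as [roll, pitch, yaw] about the fixed x, y, z axes, in that order (R = Rz(yaw) Ry(pitch) Rx(roll)).
In Python, from bench import r gives the robot as it stands.
- The arm moves only by the tool apply_moves, never from a script. Its arguments are lists of equal length, an entry for each row: "angular": the turn, a rotation vector about the world's x, y, z in units of 8 degrees (1.0 is 8 degrees), a list of three; "travel": the shift along the world's x, y, z in units of 40 mm (1.0 is 40 mm), a list of three; "jaw": the opening, from 0 (shut) to 1 (fully open). A call has 1 to 20 rows; each row shifts and turns the commanded pose from where the row before left it; what a row does not reach is not made up. A row lasts 1/8 s, in which the tool goes at most 62.5 mm and 10.7 degrees, less where a joint would pass 70% of its speed; a pose out of reach is approached as far as the arm can. A call is refused whole if a number of a shift passes 1 or a number of a turn 1, either way. A call with a gripper value outside its range is refused whole. The fingers move at their own pace and stop on an object; "force" is the grip in N (left out, the last holds). Time passes only in rows, so rows that do not move let the fingers close. It gives the time, the measured TCP pose, the force, the opening and the grip force at its end, in the units of the state.
- r.sense(): the state, without advancing time (a new reading comes with each control period).
- r.snapshot(name): name is "scene" or "top" or "wrist"; returns a dict with "color" (400x640x3 uint8, red, green, blue), "fx", "fy", "cx", "cy" (pixels), "distortion" ([k1, k2, p1, p2, k3] as OpenCV has them; the pictures are not rectified), "R" (3x3) and "t" (3): a world point X has camera coordinates R X + t; the wrist camera has in their place "mount" (4x4, takes a point from camera to tool coordinates, whose origin is the TCP and whose axes are the flange's). Camera axes: x right, y down, z forward; pixel columns grow to the right and rows downward; lengths in mm; the calibration is good to about 2 mm. A picture is of the moment at which its call begins: read the wrist's pose just before it. There is no depth.
- r.hand_in(): hands the job in; it is judged then, once.
The state is a dict: "time": time; "joint_pos": joint angles; "qd": joint speeds; "joint_efforts": joint torques, N m; "tool_pos": TCP position; "tcp_rot": TCP orientation; "ft_force": force on the tool from outside, world axes, zero at the start; "wrist_torque": the same for the moment, N m; "finger_gap": finger opening in mm; "grip_force": force on a finger pad.
Only numpy, scipy, OpenCV 4.12 (cv2) and the standard library are available. Lean on these libraries where they do the work, as an engineer would, in place of code of your own. Each camera call takes 0.05 s, during which the arm holds its last target. There are 200 camera calls.

TASK

Lock the cash box in its dock: lift the barrel bolt's red-knobbed handle out of the open notch, slide the bolt toward the box until it meets its adjustable brass stop, and let the handle down into the notch there so that it lies fully home, then let go. Work gently: neither ram the handle against the stop nor force it down where there is no notch, and leave the bell, the stamp and the stapler where they are.

Things in the scene. Friction and masses are not known exactly. Their poses are not given: they have to be found in the camera images.
- dock: Fixed grey steel dock: plate 175 x 415 x 6 mm. Origin: centre of its underside. +y runs along the plate from the barrel bolt to the cash box, -x to its front (toward the robot, give or take the yaw), z up. On it a dark cash box (159 x 204 x 91 mm, lid top 78 mm and lid handle 97 mm over the counter) is fixed, its side next to the bolt at dock y = -0.007.
- barrel: Dark steel barrel on the dock's 36 mm wide pedestal. Origin: on the bolt axis beside the open notch (dock frame x -0.045, y -0.137, z 0.090); axes parallel to the dock's, bolt axis = its y. Walls 6 mm thick at x = -12 and +12 mm, tops 11 mm above the axis. An end plate outside each notch stops the stem: x = -18 to +10 mm, top 13 mm above the axis, face 6 mm from the notch's centre.
- open_notch (a point): The open notch in the barrel's front wall, 12 mm wide along y for the 8 mm stem, at the height of the wall's top (barrel frame x -0.012, y 0, z 0.011). The bolt starts here.
- wall_end (a point): Top of the front wall at barrel y = 0.038. Past it comes a brass end piece with the locked notch (also 12 mm wide) and the stop plate. It is set anew each time: notch centre anywhere from y = 0.045 to 0.075, not measured. Slide until the stem touches the stop: the notch's centre is 2 mm back from first touch. The brass piece gives on a spring, 8 N per mm along y.
- guide_top (a point): Top of the fixed post, 26 x 14 mm, that guides the rod; 13 mm above the bolt axis, at barrel y = 0.108.
- lever: Bolt handle: 8 mm steel stem standing out from the bolt axis, on its end a red knob, a cylinder 18 mm across, 16 mm long, flat ends facing +y and -y of the dock. Origin: knob centre, 55 mm from the axis. Starts in the open notch 20 degrees above level, pointing to dock -x: knob 52 mm before and 19 mm above the axis, 109 mm over the counter. About 60 g; falls to the front by its own weight.
- bolt (a joint): How far the bolt has slid along the dock's +y toward the box, m: 0 with the stem centred in the open notch, 0.045 to 0.075 in the locked notch. It slides with about 2 N of friction and stays where left.
- handle (a joint): Turn of the handle about the bolt axis, rad: 0 fully home in a notch (20 degrees above level, at the front), 1.22 upright, 1.40 at most. Above about 0.85 the stem clears the barrel's front wall and the bolt can slide. Between the notches the wall holds the handle up at about 0.8.
- service_bell: Bystander, loose: silver counter bell, 84 mm across, 63 mm high. Origin: centre of its underside.
- stamp_a: Bystander, loose: wooden hand stamp, 28 x 54 x 71 mm. Origin: centre of its underside.
- stapler: Bystander, loose: black stapler, 41 x 155 x 47 mm. Origin: centre of its underside.

How it is judged (in metres and radians):
On the way, in this order (a step that is already met when the one before it is completed fails the run):
1. the handle is lifted out of the open notch (value of joint handle above 0.75 rad and value of joint bolt below 0.02 m), for 0.1 s.
2. the bolt is slid across with the handle up (value of joint bolt above 0.035 m and value of joint handle above 0.6 rad), for 0.1 s.
At the end, for the whole second after the job is handed in: The bolt is slid at least 38 mm toward the box and its handle lies home in the locked notch (handle reading under 0.12 rad), both at rest (value of joint bolt above 0.038 m and value of joint handle below 0.12 rad and velocity of joint handle between -0.1 and 0.1 rad/s and velocity of joint bolt between -0.01 and 0.01 m/s); the robot touches nothing.
It fails at once if the handle presses on the barrel or its brass stop with more than 25 N (contact force between lever and barrel above 25 N).
It fails at once if the bell, the stamp or the stapler is moved more than 20 mm (distance of any of service_bell, stamp_a, stapler from where it was at the start of the episode above 0.02 m).
It also fails if it takes over 40 s, if anything falls off the work surface, if the arm or the gripper's body presses on something with over 40 N, if the wrist force passes 120 N, or if a joint passes its speed limit or range.

## Working session

There is one attempt and no reset: what is moved stays moved. The work goes in short steps, Python scripts to look and compute and a tool call to move; the robot and the scene stay as the last step left them, time stands still between calls to the robot, and variables do not carry over. Pictures are saved under pics/ and viewed, at most 10 in all, crops included, and the job is handed in when it is done.

Besides the shell and the picture viewer there is one more tool, called after "Call:" by a JSON object that holds its "op" and its "data". apply_moves: Moves the arm, as the interface text tells. Its arguments: {"type":"object","properties":{"angular":{"type":"array"},"travel":{"type":"array"},"jaw":{"type":"array"},"force":{"type":"number"}},"required":["angular","travel","jaw"]}

```bash
mkdir -p pics
python3 - <<'E'
from bench import r
import cv2,pickle
s=r.sense();print(s['tool_pos'],s['tcp_rot'],s['finger_gap'],s['time'])
d={}
for n in("scene","top"):
    c=r.snapshot(n);d[n]=c;cv2.imwrite(f"pics/{n}0.png",c["color"][:,:,::-1]);print(n,c['fx'],c['distortion'],c['t'])
pickle.dump(d,open('d0.pkl','wb'))
E
```

```text
[170.08175404 574.84581648 255.23739628] [-1.79892589e+02 -7.07170796e-03  1.63511018e+02] 85.56938503275761 0.0
scene 486.6986556046239 [-0.07717323  0.          0.          0.          0.        ] [-468.70123308  146.56200786 1076.23205508]
top 465.0772334592247 [0.01360735 0.         0.         0.         0.        ] [ -71.26044908  488.3452946  1097.80114976]
```

View pics/scene0.png

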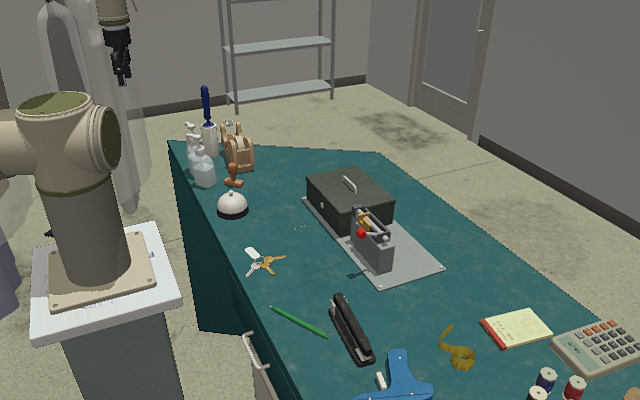

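View pics/top0.png

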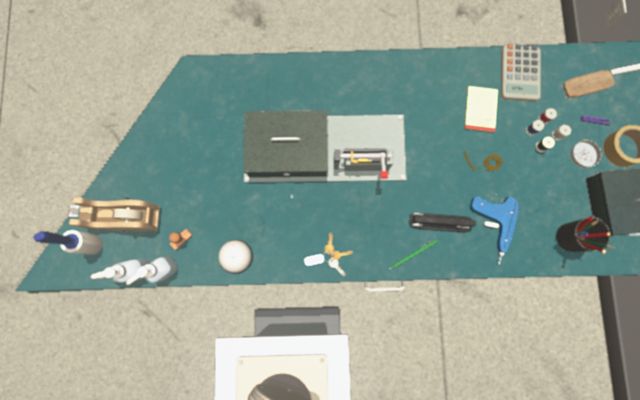

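The scene view shows the red knob at about (361,233), with the box behind it. The top view shows the knob at about (384,175), the plate at columns 245-406 and rows 112-180, and the bell, stamp and stapler well clear of the bolt. Next I'll measure the knob and the plate's yaw.

```bash
cat > h.py <<'E'
import numpy as np,cv2
def K(c): return np.array([[c['fx'],0,c['cx']],[0,c['fy'],c['cy']],[0,0,1.]])
def und(c,p): return cv2.undistortPoints(np.array(p,float).reshape(-1,1,2),K(c),np.array(c['distortion'])).reshape(-1,2)
def rays(c,p):
    R=np.array(c['R']);t=np.array(c['t']); d=np.c_[und(c,p),np.ones(len(np.reshape(p,(-1,2))))]@R
    return -R.T@t,d
def plane(c,p,z):
    o,d=rays(c,p); return o+d*((z-o[2])/d[:,2])[:,None]
def tri(c1,p1,c2,p2):
    o1,d1=rays(c1,p1);o2,d2=rays(c2,p2);A=np.stack([d1[0],-d2[0]],1)
    s=np.linalg.lstsq(A,o2-o1,rcond=None)[0];a=o1+s[0]*d1[0];b=o2+s[1]*d2[0];return (a+b)/2,np.linalg.norm(a-b)
def redmask(c):
    h=cv2.cvtColor(c['color'],cv2.COLOR_RGB2HSV)
    return (((h[...,0]<6)|(h[...,0]>174))&(h[...,1]>150)&(h[...,2]>70)).astype(np.uint8)
def blobs(m,amin=8):
    n,l,s,ce=cv2.connectedComponentsWithStats(m);return [(s[i].tolist(),ce[i].round(2).tolist()) for i in range(1,n) if s[i][4]>=amin]
def proj(c,X):
    return cv2.projectPoints(np.array(X,float).reshape(-1,1,3),cv2.Rodrigues(np.array(c['R']))[0],np.array(c['t']),K(c),np.array(c['distortion']))[0].reshape(-1,2)
E
python3 - <<'E'
import pickle;from h import *
d=pickle.load(open('d0.pkl','rb'))
for n in d: print(n,blobs(redmask(d[n])))
im=d['top']['color'];cr=cv2.resize(im[95:200,230:420],None,fx=4.2,fy=4.2,interpolation=cv2.INTER_CUBIC)
im2=d['scene']['color'];c2=cv2.resize(im2[180:300,290:450],None,fx=5,fy=5,interpolation=cv2.INTER_CUBIC)
cv2.imwrite('pics/topc.png',cr[:,:,::-1]);cv2.imwrite('pics/scc.png',c2[:,:,::-1])
E
```

```text
scene [([356, 228, 10, 11, 76], [360.76, 232.99]), ([481, 319, 25, 31, 172], [494.23, 335.46]), ([564, 382, 20, 18, 192], [572.15, 392.42])]
top [([381, 172, 7, 6, 36], [383.67, 174.39]), ([578, 217, 15, 14, 61], [584.56, 223.25]), ([586, 233, 20, 5, 60], [595.92, 234.75]), ([582, 242, 20, 8, 35], [591.14, 245.91])]
```

View pics/topc.png

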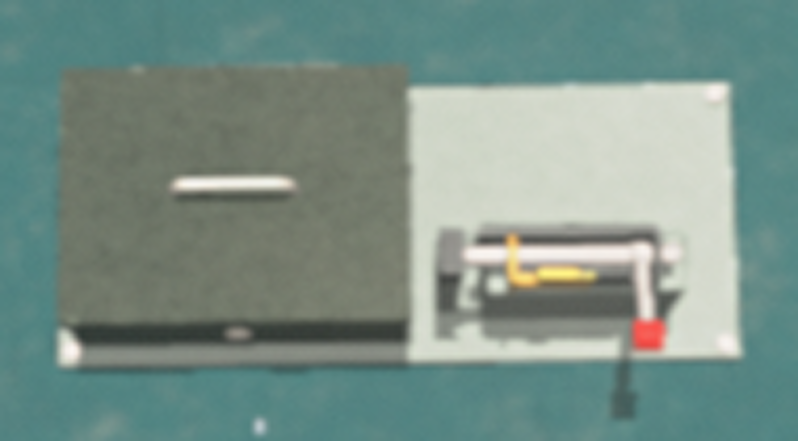

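View pics/scc.png

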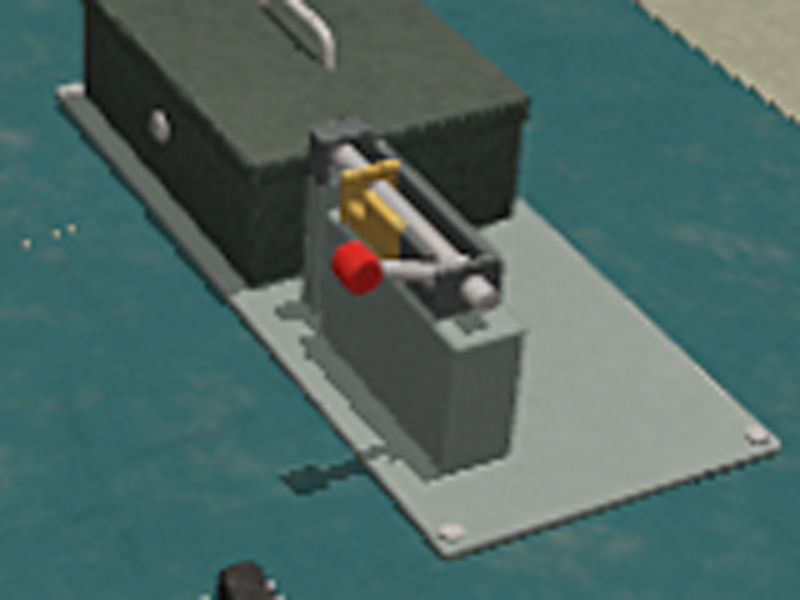

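The crops show plate corners in the top crop at (742,357), (730,83) and (58,367), and the brass stop at about x=512. In the scene crop the near corners are at (445,557) and (778,447). The area in front of the lever is free.

Run:
```python
import pickle;from h import *
np.set_printoptions(suppress=True,precision=1)
d=pickle.load(open('d0.pkl','rb'));T,S=d['top'],d['scene']
tc=lambda p:np.array(p)/4.2+[230,95]-.4
P=plane(T,[tc(p) for p in[(742,357),(730,83),(58,367)]],6);print('top corners',P)
Q=plane(S,[np.array(p)/5+[290,180]-.4 for p in[(445,557),(778,447)]],6);print('scene corners',Q)
f=P[2]-P[0];print('yaw from front edge',np.degrees(np.arctan2(-f[0],f[1])),'len',np.linalg.norm(f)); 
for C in(P,Q):
  e=C[1]-C[0];print('side',np.degrees(np.arctan2(e[1],e[0])),np.linalg.norm(e))
k,e=tri(T,(383.67,174.39),S,(360.76,232.99));print('knob',k,e)
for yaw in(-1,0,1,2,3):
  a=np.radians(yaw);R=np.array([[np.cos(a),-np.sin(a)],[np.sin(a),np.cos(a)]])
  o=k[:2]-R@np.array([-97,-137]); print(yaw,'dock o',o,'corner FR',o+R@[-87.5,-207.5],'BR',o+R@[87.5,-207.5],'FL',o+R@[-87.5,207.5])
# brass stop plane: top at z~103
st=plane(T,[tc((512,237)),tc((660,252))],100);print('stop plate, end',st)
```

```text
top corners [[ 527.2 -323.2    6. ]
 [ 701.1 -326.6    6. ]
 [ 533.1   91.5    6. ]]
scene corners [[ 524.7 -325.7    6. ]
 [ 696.5 -327.8    6. ]]
yaw from front edge -0.8141919299598933 len 414.81099026203697
side -1.0971034436570335 173.98402635432618
side -0.7068510519532667 171.87450529111263
knob [ 519.1 -251.   108. ] 1.2114163318731295
-1 dock o [ 618.5 -115.7] corner FR [ 527.4 -321.6] BR [ 702.4 -324.7] FL [534.6  93.3]
0 dock o [ 616.1 -114. ] corner FR [ 528.6 -321.5] BR [ 703.6 -321.5] FL [528.6  93.5]
1 dock o [ 613.7 -112.3] corner FR [ 529.9 -321.3] BR [ 704.8 -318.2] FL [522.6  93.7]
2 dock o [ 611.3 -110.7] corner FR [ 531.1 -321.1] BR [ 706. -315.] FL [516.6  93.7]
3 dock o [ 608.8 -109.1] corner FR [ 532.3 -320.9] BR [ 707.1 -311.7] FL [510.6  93.6]
stop plate, end [[ 580.3 -179.5  100. ]
 [ 569.1 -262.2  100. ]]
```

Call:
{"op": "apply_moves", "data": {"angular": [[0,0,0.1],[0,0,0.1],[0,0,0.1],[0,0,0.1],[0,0,0.1],[0,0,0.1],[0,0,0.1],[0,0,0.1],[0,0,0.1],[0,0,0.1],[0,0,0.1],[0,0,0.1],[0,0,0.1],[0,0,0.1],[0,0,0.1],[0,0,0.1],[0,0,0.1],[0,0,0.1],[0,0,0.1],[0,0,0.05]], "travel": [[0.44,-1,0],[0.44,-1,0],[0.44,-1,0],[0.44,-1,0],[0.44,-1,0],[0.44,-1,0],[0.44,-1,0],[0.44,-1,0],[0.44,-1,0],[0.44,-1,0],[0.44,-1,0],[0.44,-1,0],[0.44,-1,0],[0.44,-1,0],[0.44,-1,0],[0.44,-1,0],[0.44,-1,0],[0.44,-1,0],[0.44,-1,0],[0.44,-1,0]], "jaw": [1,1,1,1,1,1,1,1,1,1,1,1,1,1,1,1,1,1,1,1]}}

```text
time: 2.6
tool_pos: [522.5, -226.0, 255.7]
tcp_rot: [180.0, -0.0, 179.1]
ft_force: [0.4, 1.0, 0.5]
finger_gap: 85.2
grip_force: 0.0
```

Call:
{"op": "apply_moves", "data": {"angular": [[0,0,0],[0,0,0],[0,0,0],[0,0,0]], "travel": [[0,-0.66,-0.5],[0,0,-0.5],[0,0,-0.2],[0,0,0]], "jaw": [0.8,0.6,0.5,0.5]}}

```text
time: 3.1
tool_pos: [521.9, -249.8, 207.4]
tcp_rot: [179.9, -0.1, 179.2]
ft_force: [-0.4, -1.2, 0.1]
finger_gap: 42.5
grip_force: 0.0
```

Run:
```python
from bench import r
import pickle;from h import *
from scipy.spatial.transform import Rotation as Ro
np.set_printoptions(suppress=True,precision=2)
s=r.sense();print(s['time'],s['tool_pos'],s['tcp_rot'],s['finger_gap'],s['joint_pos'],s['ft_force'])
c=r.snapshot('wrist');cv2.imwrite('pics/w1.png',c['color'][:,:,::-1]);pickle.dump((s,c),open('w1.pkl','wb'))
Rt=Ro.from_euler('xyz',s['tcp_rot'],degrees=True).as_matrix();M=np.array(c['mount']);print(M)
Rw=Rt@M[:3,:3];o=Rt@M[:3,3]+s['tool_pos'];c['R']=Rw.T;c['t']=-Rw.T@o
for b,ce in blobs(redmask(c),30): print(b,ce,plane(c,[ce],108.5))
```

```text
3.1 [ 521.86 -249.82  207.43] [179.94  -0.09 179.17] 42.46597295587413 [ -30.67    5.83   92.17    0.01   82.1  -119.83] [-0.38 -1.19  0.06]
[[  -0.     -0.96   -0.28   71.03]
 [   1.     -0.      0.      0.23]
 [  -0.     -0.28    0.96 -118.71]
 [   0.      0.      0.      1.  ]]
[307, 197, 22, 24, 494] [317.52, 208.18] [[ 520.3  -252.43  108.5 ]]
[61, 291, 42, 6, 56] [79.98, 293.07] [[ 589.63 -446.54  108.5 ]]
[62, 295, 65, 10, 102] [93.49, 299.39] [[ 595.73 -437.    108.5 ]]
```

View pics/w1.png

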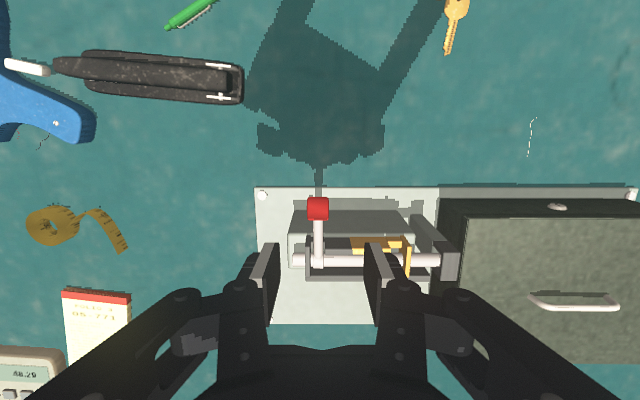

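The wrist view shows the knob at (318,208), nearly centred between the fingers, with the stem hanging to the front. Descending.

Call:
{"op": "apply_moves", "data": {"angular": [[0,0,0],[0,0,0],[0,0,0],[0,0,0],[0,0,0],[0,0,0]], "travel": [[-0.05,-0.05,-0.7],[0,0,-0.7],[0,0,-0.5],[0,0,-0.3],[0,0,-0.1],[0,0,0]], "jaw": [0.5,0.5,0.45,0.4,0.4,0.4], "force": 20}}

```text
time: 3.9
tool_pos: [520.6, -253.2, 116.8]
tcp_rot: [-180.0, 0.0, 179.1]
ft_force: [0.1, 0.5, -0.0]
finger_gap: 34.1
grip_force: 0.0
```

Run:
```python
from bench import r
import pickle;from h import *
from scipy.spatial.transform import Rotation as Ro
np.set_printoptions(suppress=True,precision=2)
s=r.sense();print(s['time'],s['tool_pos'],s['tcp_rot'],s['finger_gap'],s['ft_force'])
c=r.snapshot('wrist');cv2.imwrite('pics/w2.png',c['color'][:,:,::-1])
Rt=Ro.from_euler('xyz',s['tcp_rot'],degrees=True).as_matrix();M=np.array(c['mount'])
Rw=Rt@M[:3,:3];o=Rt@M[:3,3]+s['tool_pos'];c['R']=Rw.T;c['t']=-Rw.T@o
for b,ce in blobs(redmask(c),30): print(b,ce,plane(c,[ce],108.5))
```

```text
3.9 [ 520.63 -253.23  116.85] [-179.98    0.04  179.11] 34.05711882639872 [ 0.14  0.51 -0.02]
[305, 251, 36, 40, 1367] [322.69, 270.29] [[ 520.68 -252.44  108.5 ]]
[67, 352, 10, 15, 51] [71.88, 358.24] [[ 568.44 -380.8   108.5 ]]
```

View pics/w2.png

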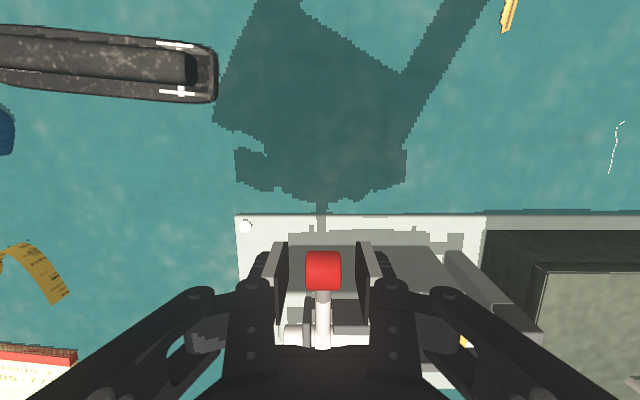

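Knob at (323,270), between the pads with clearance on both sides. Closing.

Call:
{"op": "apply_moves", "data": {"angular": [[0,0,0],[0,0,0],[0,0,0],[0,0,0],[0,0,0],[0,0,0],[0,0,0],[0,0,0]], "travel": [[0,0.02,-0.04],[0,0,0],[0,0,0],[0,0,0],[0,0,0],[0,0,0],[0,0,0],[0,0,0]], "jaw": [0.35,0.3,0.26,0.23,0.2,0.17,0.14,0.12], "force": 20}}

```text
time: 4.95
tool_pos: [520.3, -252.3, 114.7]
tcp_rot: [-180.0, -0.0, 179.1]
ft_force: [-0.3, -0.2, 1.3]
finger_gap: 15.5
grip_force: 21.2
```

Call:
{"op": "apply_moves", "data": {"angular": [[0,0,0],[0,0,0],[0,0,0],[0,0,0]], "travel": [[0.078,-0.002,0.175],[0.1,-0.002,0.163],[0.124,-0.002,0.147],[0,0,0]], "jaw": [0.12,0.12,0.12,0.12]}}

```text
time: 5.45
tool_pos: [533.0, -252.5, 134.9]
tcp_rot: [-180.0, 0.0, 179.1]
ft_force: [-1.6, 0.9, 0.7]
finger_gap: 15.6
grip_force: 20.4
```

Call:
{"op": "apply_moves", "data": {"angular": [[0,0,0],[0,0,0],[0,0,0],[0,0,0],[0,0,0]], "travel": [[0.143,-0.002,0.128],[0.16,-0.002,0.107],[0.172,-0.002,0.084],[0.182,-0.002,0.06],[0,0,0]], "jaw": [0.12,0.12,0.12,0.12,0.12]}}

```text
time: 6.08
tool_pos: [559.6, -252.9, 149.7]
tcp_rot: [-180.0, 0.1, 179.1]
ft_force: [-1.1, 0.1, 0.2]
finger_gap: 16.0
grip_force: 20.6
```

Run:
```python
from bench import r
import pickle;from h import *
np.set_printoptions(suppress=True,precision=2)
s=r.sense();print(s['time'],s['tool_pos'],s['tcp_rot'],s['finger_gap'],s['ft_force'],s['wrist_torque'])
d={n:r.snapshot(n) for n in('scene','top','wrist')}
for n in d: print(n,blobs(redmask(d[n])))
a=cv2.resize(d['scene']['color'][170:270,300:440],(700,500),interpolation=cv2.INTER_CUBIC)
cv2.imwrite('pics/s2.png',a[:,:,::-1])
```

```text
6.075 [ 559.61 -252.86  149.7 ] [-179.98    0.07  179.13] 16.009211504469864 [-1.07  0.06  0.22] [ 0.14  0.16 -0.01]
scene [([372, 210, 5, 11, 40], [374.48, 215.12]), ([481, 319, 25, 31, 172], [494.23, 335.46]), ([564, 382, 20, 18, 192], [572.14, 392.44])]
top [([466, 126, 28, 5, 40], [479.38, 128.0]), ([383, 156, 6, 4, 20], [385.5, 157.5]), ([578, 217, 15, 14, 60], [584.48, 223.27]), ([586, 233, 21, 5, 61], [596.13, 234.8]), ([581, 242, 20, 8, 36], [590.36, 245.67])]
wrist [([304, 245, 36, 39, 1360], [321.51, 264.41]), ([5, 286, 82, 21, 213], [37.3, 295.08]), ([37, 300, 17, 3, 18], [44.72, 301.28]), ([64, 304, 15, 2, 15], [71.0, 304.4])]
```

View pics/s2.png

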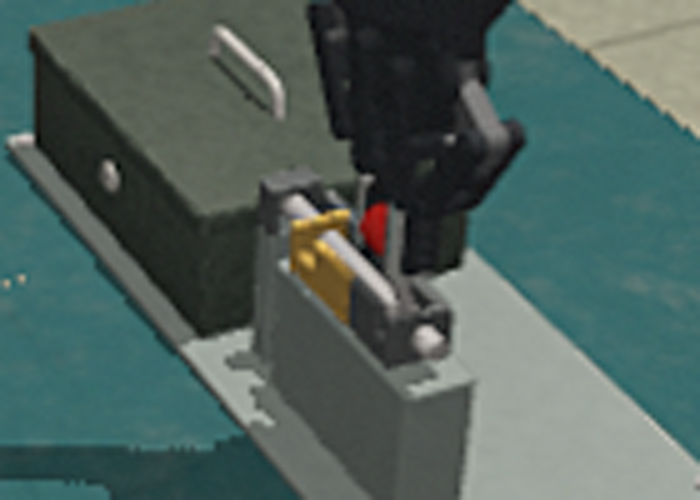

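The knob is clear and the stem is upright in the open barrel, with the brass stop plate beyond it at about (335,225) in the crop. Now sliding 44 mm, short of the earliest possible touch at 47.

Call:
{"op": "apply_moves", "data": {"angular": [[0,0,0],[0,0,0],[0,0,0],[0,0,0],[0,0,0],[0,0,0],[0,0,0],[0,0,0]], "travel": [[0.002,0.1,0],[0.003,0.2,0],[0.003,0.2,0],[0.003,0.2,0],[0.003,0.2,0],[0.002,0.15,0],[0.001,0.05,0],[0,0,0]], "jaw": [0.12,0.12,0.12,0.12,0.12,0.12,0.12,0.12]}}

```text
time: 7.22
tool_pos: [559.5, -208.4, 149.4]
tcp_rot: [180.0, 0.0, 179.1]
ft_force: [2.9, 1.3, 0.6]
finger_gap: 15.7
grip_force: 20.6
```

Run:
```python
from bench import r
import pickle;from h import *
np.set_printoptions(suppress=True,precision=2)
s=r.sense();print(s['time'],s['tool_pos'],s['finger_gap'],s['ft_force'])
c=r.snapshot('scene')
a=cv2.resize(c['color'][180:260,300:412],(784,560),interpolation=cv2.INTER_CUBIC)
cv2.imwrite('pics/s3.png',a[:,:,::-1])
```

```text
7.225 [ 559.48 -208.35  149.44] 15.681044835769944 [2.87 1.3  0.61]
```

View pics/s3.png

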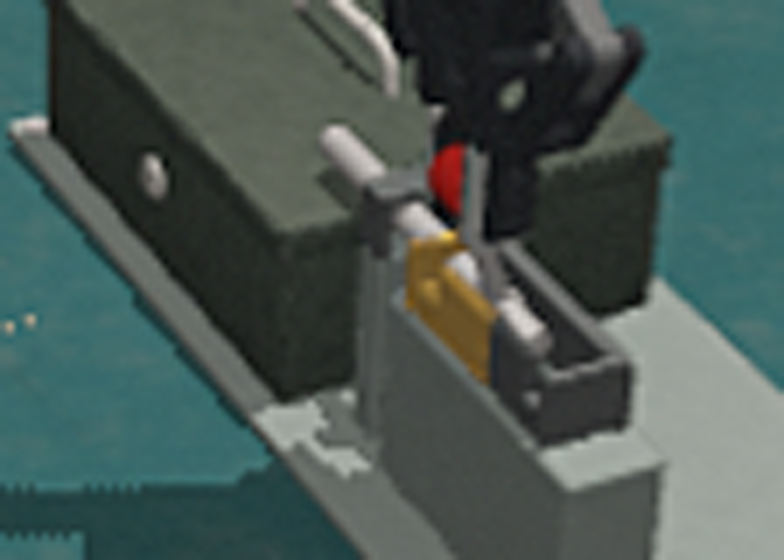

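The stem, at about (485,270), is still clear of the brass plate at about (435,245). I'll creep on, watching the force.

Call:
{"op": "apply_moves", "data": {"angular": [[0,0,0],[0,0,0],[0,0,0],[0,0,0]], "travel": [[0,0.05,0],[0,0.05,0],[0.001,0.025,0],[0,0.025,0]], "jaw": [0.12,0.12,0.12,0.12]}}

```text
time: 7.78
tool_pos: [559.5, -202.9, 149.4]
tcp_rot: [-180.0, 0.0, 179.1]
ft_force: [2.2, -1.5, 0.8]
finger_gap: 15.7
grip_force: 20.6
```

Call:
{"op": "apply_moves", "data": {"angular": [[0,0,0],[0,0,0]], "travel": [[0,0.025,0],[0,0.025,0]], "jaw": [0.12,0.12]}}

```text
time: 8.02
tool_pos: [559.4, -200.8, 149.4]
tcp_rot: [-180.0, 0.0, 179.1]
ft_force: [2.6, -2.2, 1.1]
finger_gap: 15.5
grip_force: 20.7
```

Call:
{"op": "apply_moves", "data": {"angular": [[0,0,0],[0,0,0]], "travel": [[0,0.025,0],[0,0.025,0]], "jaw": [0.12,0.12]}}

```text
time: 8.28
tool_pos: [559.4, -198.8, 149.3]
tcp_rot: [-180.0, 0.0, 179.1]
ft_force: [2.1, -1.3, 2.4]
finger_gap: 15.5
grip_force: 20.7
```

Call:
{"op": "apply_moves", "data": {"angular": [[0,0,0],[0,0,0]], "travel": [[0,0.02,0],[0,0.02,0]], "jaw": [0.12,0.12]}}

```text
time: 8.52
tool_pos: [559.4, -197.2, 149.3]
tcp_rot: [-180.0, 0.0, 179.1]
ft_force: [3.1, -2.0, 3.2]
finger_gap: 15.4
grip_force: 20.7
```

Call:
{"op": "apply_moves", "data": {"angular": [[0,0,0],[0,0,0]], "travel": [[0,0.02,0],[0,0.02,0]], "jaw": [0.12,0.12]}}

```text
time: 8.78
tool_pos: [559.4, -195.6, 149.3]
tcp_rot: [-180.0, 0.0, 179.1]
ft_force: [1.7, -2.3, 2.5]
finger_gap: 15.8
grip_force: 20.8
```

Call:
{"op": "apply_moves", "data": {"angular": [[0,0,0],[0,0,0]], "travel": [[0,0.02,0],[0,0.02,0]], "jaw": [0.12,0.12]}}

```text
time: 9.02
tool_pos: [559.3, -194.0, 149.3]
tcp_rot: [-180.0, -0.0, 179.1]
ft_force: [2.8, -3.0, 2.4]
finger_gap: 15.4
grip_force: 20.8
```

Call:
{"op": "apply_moves", "data": {"angular": [[0,0,0],[0,0,0]], "travel": [[0,0.02,0],[0,0,0]], "jaw": [0.12,0.12]}}

```text
time: 9.28
tool_pos: [559.3, -193.1, 149.3]
tcp_rot: [180.0, -0.0, 179.1]
ft_force: [1.2, -1.3, 3.9]
finger_gap: 15.4
grip_force: 20.9
```

Call:
{"op": "apply_moves", "data": {"angular": [[0,0,0],[0,0,0]], "travel": [[0,0.02,0],[0,0.02,0]], "jaw": [0.12,0.12]}}

```text
time: 9.52
tool_pos: [559.4, -191.6, 149.3]
tcp_rot: [-180.0, 0.0, 179.1]
ft_force: [2.5, -1.4, 2.6]
finger_gap: 15.5
grip_force: 20.9
```

Call:
{"op": "apply_moves", "data": {"angular": [[0,0,0],[0,0,0]], "travel": [[0,0.02,0],[0,0.02,0]], "jaw": [0.12,0.12]}}

```text
time: 9.78
tool_pos: [559.4, -190.0, 149.3]
tcp_rot: [-180.0, 0.0, 179.1]
ft_force: [1.9, -1.0, 3.4]
finger_gap: 15.7
grip_force: 20.9
```

Call:
{"op": "apply_moves", "data": {"angular": [[0,0,0],[0,0,0]], "travel": [[0,0.02,0],[0,0.02,0]], "jaw": [0.12,0.12]}}

```text
time: 10.02
tool_pos: [559.4, -188.4, 149.3]
tcp_rot: [-180.0, 0.0, 179.1]
ft_force: [2.8, -1.7, 2.9]
finger_gap: 15.6
grip_force: 20.9
```

Call:
{"op": "apply_moves", "data": {"angular": [[0,0,0],[0,0,0]], "travel": [[0,0.02,0],[0,0.02,0]], "jaw": [0.12,0.12]}}

```text
time: 10.28
tool_pos: [559.4, -186.8, 149.3]
tcp_rot: [-180.0, 0.0, 179.1]
ft_force: [3.1, -1.7, 2.5]
finger_gap: 15.1
grip_force: 20.9
```

Call:
{"op": "apply_moves", "data": {"angular": [[0,0,0],[0,0,0]], "travel": [[0,0.02,0],[0,0.02,0]], "jaw": [0.12,0.12]}}

```text
time: 10.52
tool_pos: [559.4, -185.7, 149.3]
tcp_rot: [-179.9, 0.0, 179.1]
ft_force: [2.6, -6.1, 1.7]
finger_gap: 15.4
grip_force: 20.7
```

Call:
{"op": "apply_moves", "data": {"angular": [[0,0,0],[0,0,0]], "travel": [[0,0,0],[0,0,0]], "jaw": [0.12,0.12]}}

```text
time: 10.78
tool_pos: [559.4, -185.7, 149.3]
tcp_rot: [-180.0, 0.0, 179.1]
ft_force: [2.4, -4.9, 2.7]
finger_gap: 15.3
grip_force: 20.8
```

First touch found: y force reached -6 N at TCP y≈-185.7, so touch was at about -186.2. Backing off to about -188.2.

Call:
{"op": "apply_moves", "data": {"angular": [[0,0,0],[0,0,0],[0,0,0]], "travel": [[0,-0.04,0],[0,-0.03,0],[0,0,0]], "jaw": [0.12,0.12,0.12]}}

```text
time: 11.15
tool_pos: [559.3, -187.6, 149.2]
tcp_rot: [180.0, -0.0, 179.1]
ft_force: [1.8, 1.9, 3.8]
finger_gap: 15.1
grip_force: 21.1
```

Call:
{"op": "apply_moves", "data": {"angular": [[0,0,0],[0,0,0],[0,0,0],[0,0,0]], "travel": [[0,-0.015,0],[-0.09,0.001,-0.028],[-0.092,0.001,-0.032],[0,0,0]], "jaw": [0.12,0.12,0.12,0.12]}}

```text
time: 11.65
tool_pos: [551.4, -188.4, 146.3]
tcp_rot: [180.0, -0.1, 179.1]
ft_force: [1.9, 1.6, 2.0]
finger_gap: 15.4
grip_force: 20.9
```

Call:
{"op": "apply_moves", "data": {"angular": [[0,0,0],[0,0,0]], "travel": [[-0.011,0,-0.005],[-0.011,0,-0.005]], "jaw": [0.12,0.12]}}

```text
time: 11.9
tool_pos: [551.1, -188.5, 146.2]
tcp_rot: [180.0, -0.0, 179.1]
ft_force: [2.7, 0.7, 0.1]
finger_gap: 15.7
grip_force: 20.8
```

Call:
{"op": "apply_moves", "data": {"angular": [[0,0,0],[0,0,0]], "travel": [[-0.011,0,-0.005],[-0.011,0,-0.005]], "jaw": [0.12,0.12]}}

```text
time: 12.15
tool_pos: [550.4, -188.5, 145.9]
tcp_rot: [180.0, 0.0, 179.1]
ft_force: [4.3, 2.2, -0.7]
finger_gap: 15.5
grip_force: 20.7
```

Call:
{"op": "apply_moves", "data": {"angular": [[0,0,0],[0,0,0]], "travel": [[-0.011,0,-0.005],[-0.011,0,-0.005]], "jaw": [0.12,0.12]}}

```text
time: 12.4
tool_pos: [549.4, -188.5, 145.5]
tcp_rot: [180.0, 0.0, 179.1]
ft_force: [3.1, 1.3, -2.3]
finger_gap: 15.6
grip_force: 20.6
```

Call:
{"op": "apply_moves", "data": {"angular": [[0,0,0],[0,0,0]], "travel": [[-0.011,0,-0.005],[-0.011,0,-0.005]], "jaw": [0.12,0.12]}}

```text
time: 12.65
tool_pos: [548.5, -188.5, 145.1]
tcp_rot: [180.0, -0.0, 179.1]
ft_force: [4.6, 1.9, -3.2]
finger_gap: 15.3
grip_force: 20.6
```

Call:
{"op": "apply_moves", "data": {"angular": [[0,0,0],[0,0,0]], "travel": [[-0.011,0,-0.006],[-0.011,0,-0.006]], "jaw": [0.12,0.12]}}

```text
time: 12.9
tool_pos: [547.7, -188.6, 144.7]
tcp_rot: [180.0, -0.0, 179.1]
ft_force: [4.8, 2.1, -1.5]
finger_gap: 15.7
grip_force: 20.6
```

Call:
{"op": "apply_moves", "data": {"angular": [[0,0,0],[0,0,0]], "travel": [[-0.011,0,-0.006],[-0.011,0,-0.006]], "jaw": [0.12,0.12]}}

```text
time: 13.15
tool_pos: [546.8, -188.6, 144.4]
tcp_rot: [-180.0, 0.0, 179.1]
ft_force: [4.4, 1.4, -1.7]
finger_gap: 15.6
grip_force: 20.7
```

Call:
{"op": "apply_moves", "data": {"angular": [[0,0,0],[0,0,0],[0,0,0]], "travel": [[-0.022,0,-0.012],[-0.022,0,-0.013],[-0.022,0,-0.014]], "jaw": [0.12,0.12,0.12]}}

```text
time: 13.52
tool_pos: [544.1, -188.6, 142.9]
tcp_rot: [-180.0, 0.0, 179.1]
ft_force: [4.4, 1.1, 0.8]
finger_gap: 15.5
grip_force: 21.0
```

Run:
```python
from bench import r
from h import *
np.set_printoptions(suppress=True,precision=2)
s=r.sense();print(s['time'],s['tool_pos'],s['ft_force'],s['wrist_torque'])
c=r.snapshot('wrist');print(blobs(redmask(c),200))
c=r.snapshot('scene');print(blobs(redmask(c)))
a=cv2.resize(c['color'][180:260,300:412],(784,560),interpolation=cv2.INTER_CUBIC)
cv2.imwrite('pics/s4.png',a[:,:,::-1])
```

```text
13.525 [ 544.13 -188.59  142.9 ] [4.44 1.06 0.84] [ 0.29 -0.76  0.02]
[([304, 248, 36, 40, 1384], [321.56, 267.25])]
[([351, 201, 4, 8, 28], [352.68, 204.29]), ([481, 319, 25, 31, 172], [494.23, 335.46]), ([564, 382, 20, 18, 190], [572.09, 392.4])]
```

View pics/s4.png

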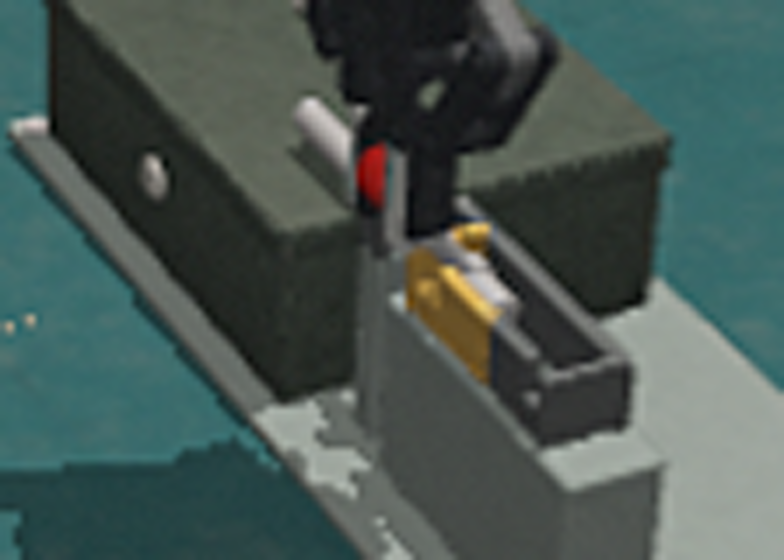

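The knob has stayed in the grip at wrist row 267, and the stem is already below the wall-top angle at the brass piece, so it is in the notch. Following the arc down.

Call:
{"op": "apply_moves", "data": {"angular": [[0,0,0],[0,0,0],[0,0,0],[0,0,0]], "travel": [[-0.066,0.001,-0.046],[-0.066,0.001,-0.046],[-0.071,0.001,-0.064],[-0.071,0.001,-0.064]], "jaw": [0.12,0.12,0.12,0.12]}}

```text
time: 14.12
tool_pos: [532.9, -188.5, 133.8]
tcp_rot: [-180.0, -0.0, 179.1]
ft_force: [2.9, 1.9, 2.1]
finger_gap: 15.4
grip_force: 21.5
```

Call:
{"op": "apply_moves", "data": {"angular": [[0,0,0],[0,0,0],[0,0,0],[0,0,0]], "travel": [[-0.062,0.001,-0.073],[-0.062,0.001,-0.073],[-0.05,0.001,-0.08],[-0.05,0.001,-0.08]], "jaw": [0.12,0.12,0.12,0.12]}}

```text
time: 14.62
tool_pos: [524.1, -188.3, 121.4]
tcp_rot: [-180.0, -0.0, 179.1]
ft_force: [1.1, 0.5, 3.3]
finger_gap: 15.6
grip_force: 22.0
```

Call:
{"op": "apply_moves", "data": {"angular": [[0,0,0],[0,0,0]], "travel": [[-0.03,0,-0.06],[0,0,0]], "jaw": [0.12,0.12]}}

```text
time: 14.88
tool_pos: [522.8, -188.3, 118.9]
tcp_rot: [180.0, -0.0, 179.1]
ft_force: [1.4, 0.5, 0.7]
finger_gap: 15.5
grip_force: 21.9
```

Call:
{"op": "apply_moves", "data": {"angular": [[0,0,0],[0,0,0],[0,0,0],[0,0,0],[0,0,0],[0,0,0]], "travel": [[-0.015,0,-0.04],[0,0,0],[0,0,0],[0,0,0],[0,0,0],[0,0,0]], "jaw": [0.12,0.17,0.21,0.26,0.32,0.38]}}

```text
time: 15.62
tool_pos: [522.3, -188.2, 117.6]
tcp_rot: [180.0, -0.0, 179.1]
ft_force: [0.5, 0.0, -0.4]
finger_gap: 32.6
grip_force: 0.0
```

Call:
{"op": "apply_moves", "data": {"angular": [[0,0,0],[0,0,0],[0,0,0],[0,0,0],[0,0,0],[0,0,0],[0,0,0]], "travel": [[0,0,0],[0,0,0.2],[0,0,0.5],[0,0,0.7],[0,0,0.7],[0,0,0.4],[0,0,0]], "jaw": [0.42,0.45,0.45,0.45,0.45,0.45,0.45]}}

```text
time: 16.5
tool_pos: [523.4, -188.7, 219.9]
tcp_rot: [-179.9, 0.2, 179.1]
ft_force: [-0.0, 0.3, -0.5]
finger_gap: 38.3
grip_force: 0.0
```

Run:
```python
from bench import r
from h import *
from scipy.spatial.transform import Rotation as Ro
np.set_printoptions(suppress=True,precision=2)
s=r.sense();print(s['time'],s['tool_pos'],s['ft_force'],s['finger_gap'])
c=r.snapshot('wrist');cv2.imwrite('pics/w5.png',c['color'][:,:,::-1])
Rt=Ro.from_euler('xyz',s['tcp_rot'],degrees=True).as_matrix();M=np.array(c['mount'])
Rw=Rt@M[:3,:3];o=Rt@M[:3,3]+s['tool_pos'];c['R']=Rw.T;c['t']=-Rw.T@o
b=max(blobs(redmask(c),200),key=lambda b:b[0][4]);print(b,plane(c,[b[1]],108.5))
S=r.snapshot('scene');k=[x for x in blobs(redmask(S)) if x[1][1]<300];print(k)
if k: print(tri(c,b[1],S,k[0][1]))
```

```text
16.5 [ 523.45 -188.68  219.94] [-0.04  0.27 -0.46] 38.259741545046325
([312, 192, 21, 22, 433], [322.32, 202.2]) [[ 521.53 -187.94  108.5 ]]
[([342, 213, 10, 10, 74], [346.42, 217.32])]
(array([ 520.26, -187.59,  109.2 ]), np.float64(2.143171081121082))
```

View pics/w5.png

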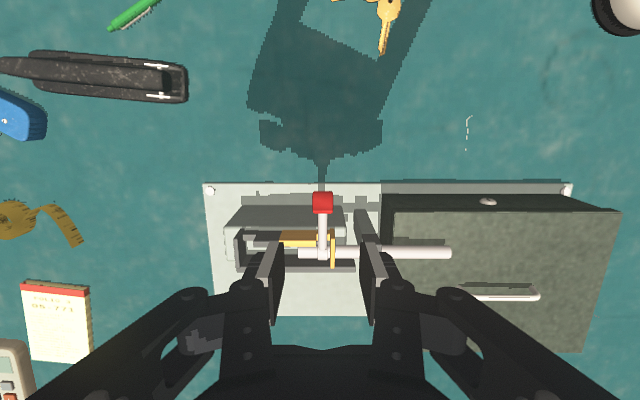

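The knob, at (322,202), lies down in front at z≈109, its home height. The stem sits in the brass notch and the gripper is clear.

```bash
python3 -c "
from bench import r
print(r.hand_in())"
```

```text
the job is handed in; nothing more can be done
None
```

The bolt is slid about 65 mm to its brass stop and its handle lies home in the locked notch by camera (knob at about 109 mm). The gripper was clear of everything and the job was handed in at about 16.5 s, with no verdict returned.

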